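# Size an unmarked locating pin in the ring gauge

### The job

Find the size of the pin that stands in the rack's left hole, next to the gauge: starting with the largest ring, put it well into each ring of the gauge in turn, until you feel one that is too small stop it. Then leave it standing fully home in the smallest ring that takes it, without ever forcing or dropping it; leave the other two pins in the rack and the oil can and tin where they are.

Things in the scene. Friction and masses are not known exactly. Their poses are not given: they have to be found in the camera images.
- gauge: ring gauge, fixed: grey bar 50 x 216 mm on two feet, four rigid steel rings in a row, 32 mm outside, 48 mm apart, mouths 52 mm above the bench (6 mm above the bar). Centre of its underside; y runs along the row to the largest ring, z up. A pin has 1.5 mm of play in the smallest ring that takes it, and is 1.5 mm too thick for the next. Over 30 N from a pin spoils the gauge
- ring1 (a point): centre of the mouth (upper rim) of ring 1, the largest, bore 21.5 mm, 20 mm long, open below; axes as the gauge. A pin is home when its knob lies on the mouth; caught off-centre on the rim it feels just as if the ring were too small
- ring2 (a point): centre of the mouth (upper rim) of ring 2, bore 18.5 mm, 20 mm long, open below; axes as the gauge. A pin is home when its knob lies on the mouth; caught off-centre on the rim it feels just as if the ring were too small
- ring3 (a point): centre of the mouth (upper rim) of ring 3, bore 15.5 mm, 20 mm long, open below; axes as the gauge. A pin is home when its knob lies on the mouth; caught off-centre on the rim it feels just as if the ring were too small
- ring4 (a point): centre of the mouth (upper rim) of ring 4, the smallest, bore 12.5 mm, 20 mm long, open below; axes as the gauge. A pin is home when its knob lies on the mouth; caught off-centre on the rim it feels just as if the ring were too small
- rack: fixed wooden block 54 x 192 x 50 mm with three holes in a row, 62 mm apart, a pin standing in each. Centre of its underside; y runs along the row towards the end next to the gauge, z up
- rack_left (a point): centre of the rim of the rack's left hole (at the end next to the gauge), on the rack's top face 50 mm above the bench; a pin's knob rests on this rim, so that its centre is 16 mm above it; the hole is 22 mm wide, so a pin may stand some mm off-centre
- rack_middle (a point): centre of the rim of the rack's middle hole, on the rack's top face 50 mm above the bench; a pin's knob rests on this rim, so that its centre is 16 mm above it; the hole is 22 mm wide, so a pin may stand some mm off-centre
- rack_right (a point): centre of the rim of the rack's right hole (at the end away from the gauge), on the rack's top face 50 mm above the bench; a pin's knob rests on this rim, so that its centre is 16 mm above it; the hole is 22 mm wide, so a pin may stand some mm off-centre
- pin_a: locating pin: black fluted knob, 32 mm in diameter and 32 mm high, on a steel shank 45 mm long with a 1.3 mm lead-in at its tip. Origin at the knob's centre, 16 mm above its flat underside and 61 mm above the tip; z along the pin from tip to knob. The three pins look alike; shanks are 20, 17 and 14 mm thick, in unknown order. 0.08 to 0.17 kg
- pin_b: as pin_a
- pin_c: as pin_a
- oil_can: loose green oil can, 69 x 132 x 167 mm, a bystander behind the gauge; centre of its underside
- bolt_tin: loose open tin, 72 mm wide and 69 mm high, a bystander behind the rack; centre of its underside
Things that resemble listed ones, but are neither listed nor needed, are in the scene too. What is shaped like the pin_c but purple is not meant.

How it is judged:
On the way, in this order (a step that is already met when the one before it is completed fails the run):
1. the pin goes at least 10 mm into ring 1 (((horizontal distance between pin_c and ring1 below 0.004 m and z of pin_c in the frame of ring1 below 0.051 m) or (horizontal distance between pin_a and ring1 below 0.004 m and z of pin_a in the frame of ring1 below 0.051 m) or (horizontal distance between pin_b and ring1 below 0.004 m and z of pin_b in the frame of ring1 below 0.051 m))), for 0.1 s.
2. a 17 or 14 mm pin goes at least 10 mm into ring 2; a 20 mm pin is drawn out, its tip 3 mm clear above the rings ((z of pin_c in the frame of ring1 above 0.064 m or (horizontal distance between pin_a and ring2 below 0.004 m and z of pin_a in the frame of ring2 below 0.051 m) or (horizontal distance between pin_b and ring2 below 0.004 m and z of pin_b in the frame of ring2 below 0.051 m))), for 0.1 s.
3. the next ring stops the pin, pressed on its mouth with over 1.5 N (20 mm pin: ring 2, 17 mm pin: ring 3), or takes it at least 10 mm deep (14 mm pin: ring 3) (((horizontal distance between pin_c and ring2 below 0.005 m and z of pin_c in the frame of ring2 between 0.055 and 0.063 m and contact force between pin_c and gauge above 1.5 N) or (horizontal distance between pin_a and ring3 below 0.005 m and z of pin_a in the frame of ring3 between 0.055 and 0.063 m and contact force between pin_a and gauge above 1.5 N) or (horizontal distance between pin_b and ring3 below 0.004 m and z of pin_b in the frame of ring3 below 0.051 m))), for 0.2 s.
4. ring 4 stops a 14 mm pin, pressed on its mouth with over 1.5 N; a 20 or 17 mm pin, stopped before, is lifted, its tip 3 mm clear above the rings ((z of any of pin_c, pin_a in the frame of ring1 above 0.064 m or (horizontal distance between pin_b and ring4 below 0.005 m and z of pin_b in the frame of ring4 between 0.055 and 0.063 m and contact force between pin_b and gauge above 1.5 N))), for 0.2 s.
At the end, for the whole second after the job is handed in: The left-hole pin stands still and upright (0.08 rad) in the smallest ring that takes it (20 mm: ring 1, 17: ring 2, 14: ring 3), within 3 mm of its centre, knob within 2.5 mm of the mouth; the other two stand in the rack's middle and right holes, within 8 mm of their centres ((((horizontal distance between pin_c and ring1 below 0.003 m and z of pin_c in the frame of ring1 between 0.013 and 0.0185 m and angle between pin_c's own z axis and vertical below 0.08 rad and linear speed of pin_c below 0.02 m/s) and ((horizontal distance between pin_a and rack_middle below 0.008 m and z of pin_a in the frame of rack_middle below 0.02 m and angle between pin_a's own z axis and vertical below 0.2 rad) or (horizontal distance between pin_a and rack_right below 0.008 m and z of pin_a in the frame of rack_right below 0.02 m and angle between pin_a's own z axis and vertical below 0.2 rad)) and ((horizontal distance between pin_b and rack_middle below 0.008 m and z of pin_b in the frame of rack_middle below 0.02 m and angle between pin_b's own z axis and vertical below 0.2 rad) or (horizontal distance between pin_b and rack_right below 0.008 m and z of pin_b in the frame of rack_right below 0.02 m and angle between pin_b's own z axis and vertical below 0.2 rad))) or ((horizontal distance between pin_a and ring2 below 0.003 m and z of pin_a in the frame of ring2 between 0.013 and 0.0185 m and angle between pin_a's own z axis and vertical below 0.08 rad and linear speed of pin_a below 0.02 m/s) and ((horizontal distance between pin_c and rack_middle below 0.008 m and z of pin_c in the frame of rack_middle below 0.02 m and angle between pin_c's own z axis and vertical below 0.2 rad) or (horizontal distance between pin_c and rack_right below 0.008 m and z of pin_c in the frame of rack_right below 0.02 m and angle between pin_c's own z axis and vertical below 0.2 rad)) and ((horizontal distance between pin_b and rack_middle below 0.008 m and z of pin_b in the frame of rack_middle below 0.02 m and angle between pin_b's own z axis and vertical below 0.2 rad) or (horizontal distance between pin_b and rack_right below 0.008 m and z of pin_b in the frame of rack_right below 0.02 m and angle between pin_b's own z axis and vertical below 0.2 rad))) or ((horizontal distance between pin_b and ring3 below 0.003 m and z of pin_b in the frame of ring3 between 0.013 and 0.0185 m and angle between pin_b's own z axis and vertical below 0.08 rad and linear speed of pin_b below 0.02 m/s) and ((horizontal distance between pin_c and rack_middle below 0.008 m and z of pin_c in the frame of rack_middle below 0.02 m and angle between pin_c's own z axis and vertical below 0.2 rad) or (horizontal distance between pin_c and rack_right below 0.008 m and z of pin_c in the frame of rack_right below 0.02 m and angle between pin_c's own z axis and vertical below 0.2 rad)) and ((horizontal distance between pin_a and rack_middle below 0.008 m and z of pin_a in the frame of rack_middle below 0.02 m and angle between pin_a's own z axis and vertical below 0.2 rad) or (horizontal distance between pin_a and rack_right below 0.008 m and z of pin_a in the frame of rack_right below 0.02 m and angle between pin_a's own z axis and vertical below 0.2 rad))))); the robot touches nothing.
It fails at once if a pin is pressed or knocked on the gauge with more than 30 N (contact force between any of pin_c, pin_a, pin_b and gauge above 30 N).
It fails at once if a second pin is taken from the rack (distance of each of pin_a, pin_b from where it was at the start of the episode above 0.02 m or distance of each of pin_a, pin_c from where it was at the start of the episode above 0.02 m or distance of each of pin_b, pin_c from where it was at the start of the episode above 0.02 m).
It fails at once if the oil can or the bolt tin is shifted by more than 20 mm (distance of any of oil_can, bolt_tin from where it was at the start of the episode above 0.02 m).
It also fails if it takes over 67 s, if anything falls off the work surface, if the arm or the gripper's body presses on something with over 40 N, if the wrist force passes 120 N, or if a joint passes its speed limit or range.

### The arm

A 6-joint arm with a two-finger parallel gripper is mounted at the origin on a cart in front of the work surface, level with it; the furniture and walls round the work are solid. World frame = base frame: x ahead of the robot, y to its left, z up, the work surface at z = 0. Lengths are in m, angles in rad, forces in N, time in s.
With the tool pointing down it reaches from about 0.3 to 0.875 m from the base axis. Payload 6.4 kg.
Tool frame: the origin (TCP) lies midway between the tips of the shut fingers; the grasp point (between the pads) lies 19 mm behind it; x points along the fingers, y is the direction in which the jaws open and shut, and the axes are right-handed (so a half turn about x gives the same grasp; the last joint's range is limited). The gripper opens to 85 mm and grips with 20 to 120 N. Pads are 22 mm wide; open, the fingers measure 114 mm over their backs; the gripper's body (76 mm by 85 mm) begins 54 mm behind the grasp point. The pads swing forward as they close: fully open they stand 13 mm farther back than shut.
Start: joints at [0.915, 0.181, 1.607, -0, 1.354, -0.206], TCP at [0.25, 0.518, 0.21] pointing down, gripper open.
Joint ranges: [-2.99, 2.99], [-0.89, 2.07], [0.3, 2.58], [-1.14, 4.28], [0, 2.63], [-3.12, 3.12]. Speed limits (rad/s): [2.57, 2.57, 3.01, 3.14, 3.14, 3.14].

### API

Orientations are given as a unit quaternion [w, x, y, z].
In Python, from bench import ctrl gives the robot as it stands.
- The arm moves only by the tool servo_tool, never from a script. Its argument "targets" is a list of rows, each a list of 7 numbers: the turn, a rotation vector about the tool's x, y, z in rad, then the shift along the tool's x, y, z in mm, then the opening, from -1 (shut) to 1 (fully open). A call has exactly 8 rows; each row is the pose to reach, as a shift and turn from the pose measured when the call began, along the tool's axes at that moment; what a row does not reach only later rows make up. A row lasts 1/8 s, in which the tool goes at most 62.5 mm and 10.7 degrees, less where a joint would pass 70% of its speed; a pose out of reach is approached as far as the arm can. A call with a gripper value outside its range is refused whole. The fingers move at their own pace and stop on an object; the grip force is fixed at half the most. Time passes only in rows, so rows that repeat a pose let the fingers close, or fill a call up. It gives the time, the measured TCP pose, the force and the opening at its end, in the units of the state.
- ctrl.get_obs(): the state, without advancing time (a new reading comes with each control period).
- ctrl.camera(name): name is "scene" or "top" or "wrist"; returns a dict with "pixels" (400x640x3 uint8, blue, green, red), "intrinsics" (3x3 intrinsics, pixels), "R" (3x3) and "t" (3): a world point X has camera coordinates R X + t; the wrist camera has in their place "tool_from_camera" (4x4, takes a point from camera to tool coordinates, whose origin is the TCP and whose axes are the tool frame's). Camera axes: x right, y down, z forward; pixel columns grow to the right and rows downward; lengths in m; the calibration is good to about 2 mm. A picture is of the moment at which its call begins: read the wrist's pose just before it. There is no depth.
- ctrl.hand_in(): hands the job in, once; it reports no verdict.
The state is a dict: "time_s": time; "q": joint angles; "dq": joint speeds; "joint_efforts": joint torques, N m; "eef_pos": TCP position; "eef_rot": TCP orientation; "wrist_force": force on the tool from outside, world axes, zero at the start; "torque": the same for the moment, N m; "opening": opening from 0.0 (shut) to 1.0 (fully open).
Only numpy, scipy, OpenCV 4.12 (cv2) and the standard library are available. Lean on these libraries where they do the work, as an engineer would, in place of code of your own. Each camera call takes 0.05 s, during which the arm holds its last target.

## Working session

There is one attempt and no reset: what is moved stays moved. The work goes in short steps, Python scripts to look and compute and a tool call to move; the robot and the scene stay as the last step left them, time stands still between calls to the robot, and variables do not carry over. Pictures are saved under pics/ and viewed, and the job is handed in when it is done.

Besides the shell and the picture viewer there is one more tool, called after "Emit:" as a command line: name --pt "numbers of a row" for each row, then --argument value for the rest. servo_tool: Moves the arm, as the interface text tells. Its arguments: {"type":"object","properties":{"targets":{"type":"array","items":{"type":"array","items":{"type":"number"}}}},"required":["targets"]}

```bash
mkdir -p pics; ls
python3 - <<'E'
from bench import ctrl
import cv2
o=ctrl.get_obs(); print(o)
for n in ("scene","top","wrist"):
    c=ctrl.camera(n); cv2.imwrite(f"pics/{n}0.png",c["pixels"])
    print(n,{k:v for k,v in c.items() if k!="pixels"})
E
```

```text
pics
{'time_s': 0.0, 'q': array([ 9.14728515e-01,  1.81528978e-01,  1.60801684e+00,  3.19018292e-05,
        1.35382515e+00, -2.06287740e-01]), 'dq': array([ 0.00114571, -0.00090003,  0.00043478,  0.00023638, -0.00066472,
        0.00041143]), 'joint_efforts': array([ 8.37968055e-04, -4.44856882e+01, -3.51347673e+01, -1.51166805e-04,
        8.78691149e-03,  3.63868730e-05]), 'eef_pos': array([0.24958658, 0.5173431 , 0.20938672]), 'eef_rot': array([ 0.68902727,  0.15711996,  0.68957283, -0.15825312]), 'wrist_force': array([ 0.46096475, -0.84937497,  0.51455502]), 'torque': array([-0.03124413, -0.01734534,  0.082935  ]), 'opening': 0.9988067628887027}
scene {'intrinsics': array([[432.7979198 ,   0.        , 325.50833799],
       [  0.        , 432.7979198 , 201.60948544],
       [  0.        ,   0.        ,   1.        ]]), 'R': array([[ 0.77573087, -0.63103947, -0.0055507 ],
       [-0.32299318, -0.38946537, -0.86254979],
       [ 0.54214115,  0.67089934, -0.50594175]]), 't': array([-0.4244412 ,  0.23973064,  0.76636667])}
top {'intrinsics': array([[364.50769093,   0.        , 315.38
[... 190 characters left out ...]
6757585e-01, -4.43573055e-02, -2.09707057e-01],
       [ 2.09512373e-01,  9.04572258e-03, -9.77764154e-01]]), 't': array([-0.03670315,  0.54414194,  0.90101479])}
wrist {'intrinsics': array([[327.50798739,   0.        , 314.51868538],
       [  0.        , 327.50798739, 203.5181069 ],
       [  0.        ,   0.        ,   1.        ]]), 'tool_from_camera': array([[-1.20097984e-04, -3.23173806e-01,  9.46339620e-01,
        -1.63504812e-01],
       [ 9.99999910e-01, -4.23036840e-04, -1.75586564e-05,
         8.22220860e-04],
       [ 4.06011020e-04,  9.46339533e-01,  3.23173828e-01,
        -8.33451245e-02],
       [ 0.00000000e+00,  0.00000000e+00,  0.00000000e+00,
         1.00000000e+00]])}
```

View pics/scene0.png

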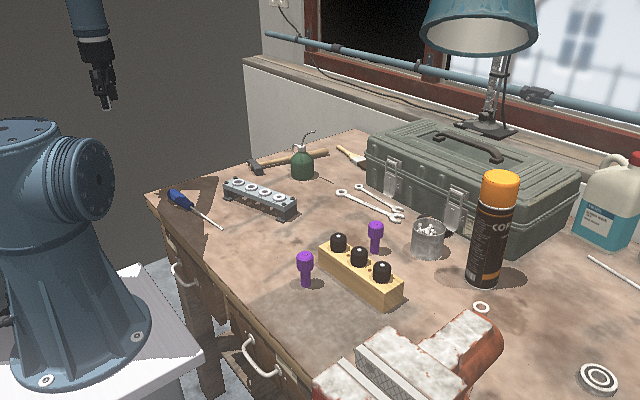

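View pics/top0.png

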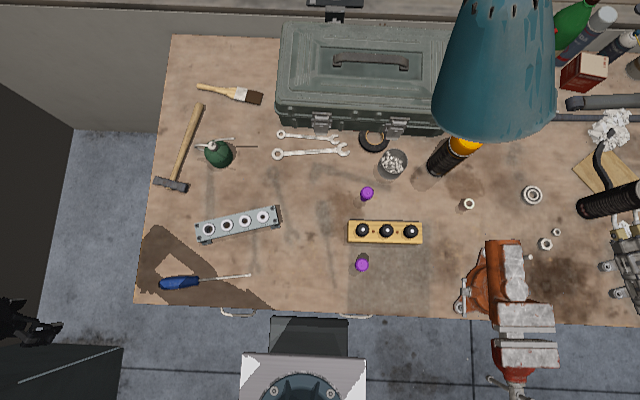

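View pics/wrist0.png

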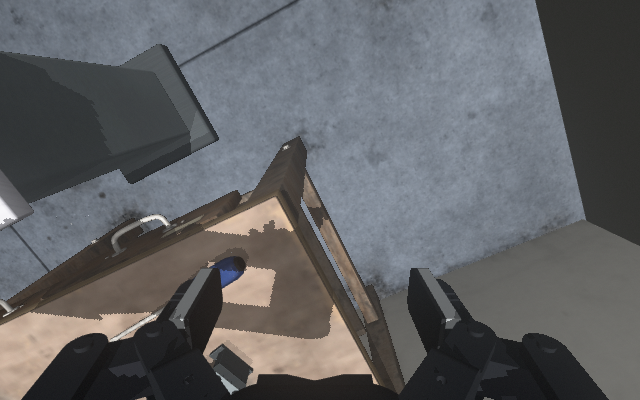

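The left-hole pin's candidates in the top view are three black knobs at (362,230), (387,230) and (411,231), and two purple pin-shaped lookalikes at (367,193) and (362,265). The gauge is at about (240,222), so the target is the black knob at (362,230), which is the rack's end next to the gauge. In the scene view it is at (338,241).

```bash
cat > h.py <<'E'
from bench import ctrl
import numpy as np, cv2
from scipy.spatial.transform import Rotation as Rn
def cam(n):
    o=ctrl.get_obs(); c=ctrl.camera(n)
    if n=="wrist":
        Rt=Rn.from_quat(o["eef_rot"],scalar_first=True).as_matrix()
        T=c["tool_from_camera"]; Rw=Rt@T[:3,:3]; p=Rt@T[:3,3]+o["eef_pos"]
        c["R"]=Rw.T; c["t"]=-Rw.T@p
    return c
def ray(c,uv):
    d=np.linalg.inv(c["intrinsics"])@np.array([uv[0],uv[1],1.]); 
    return -c["R"].T@c["t"], c["R"].T@d
def onz(c,uv,z):
    p,d=ray(c,uv); return p+d*(z-p[2])/d[2]
def proj(c,X):
    q=c["intrinsics"]@(c["R"]@np.asarray(X)+c["t"]); return q[:2]/q[2]
def blobs(c,mask,amin):
    n,l,s,ce=cv2.connectedComponentsWithStats(mask.astype(np.uint8))
    return [(int(s[i,4]),s[i,:4].tolist(),ce[i].round(1).tolist()) for i in range(1,n) if s[i,4]>=amin]
def st():
    o=ctrl.get_obs(); print("t",round(o["time_s"],2),"p",o["eef_pos"].round(4),"q",o["q"].round(3),"F",o["wrist_force"].round(2),"op",round(o["opening"],3)); return o
E
python3 - <<'E'
from h import *
c=cam("top");im=c["pixels"]
a=cv2.resize(im[180:280,180:440],None,fx=3,fy=3,interpolation=cv2.INTER_CUBIC);cv2.imwrite("pics/topc.png",a)
s=cam("scene")
cv2.imwrite("pics/scc.png",cv2.resize(s["pixels"][150:320,210:420],None,fx=3.5,fy=3.5,interpolation=cv2.INTER_CUBIC))
for uv in [(362,230),(387,230),(411,231)]: print("knob",onz(c,uv,.082).round(4))
for uv in [(208,230),(262,216)]: print("ring",onz(c,uv,.052).round(4))
E
```

```text
knob [ 0.4685 -0.133   0.082 ]
knob [ 0.4713 -0.1959  0.082 ]
knob [ 0.4715 -0.2562  0.082 ]
ring [0.4544 0.2634 0.052 ]
ring [0.4975 0.1259 0.052 ]
```

View pics/topc.png

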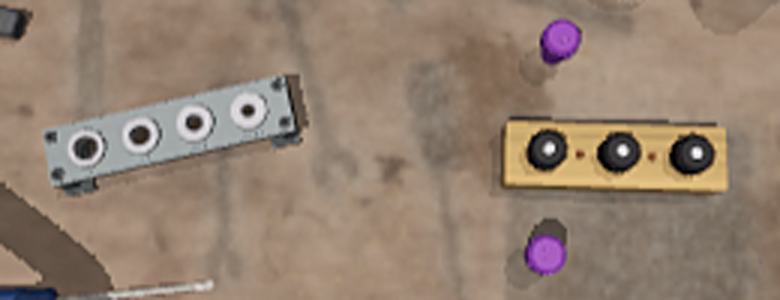

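View pics/scc.png

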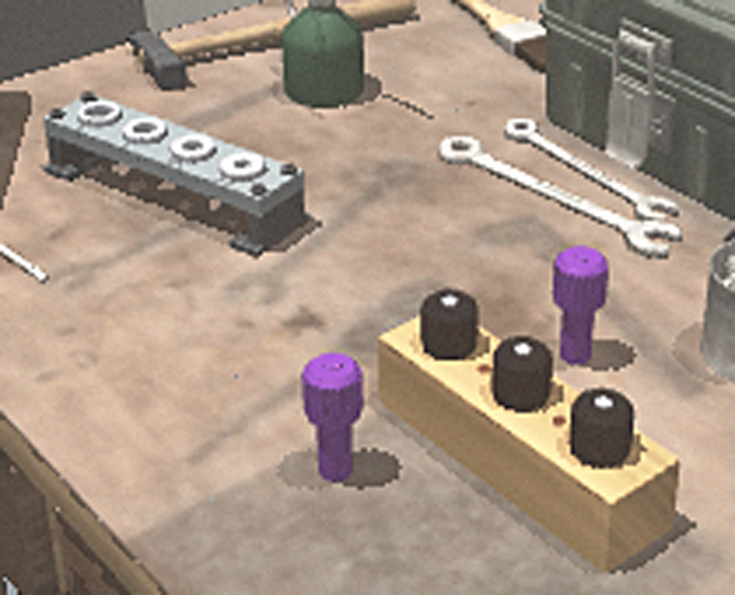

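The top and scene crops show three black knobs in the rack and two purple lookalikes outside it. The target is the rack's left knob, at (548,150) in the top crop. The ring with the widest bore is the leftmost, at (87,147) in that crop, so it is ring 1 (largest y).

```bash
cat >> h.py <<'E'
def go(pos,yaw):
    """tool pointing down, tool y axis at world angle yaw (deg). print turn,shift"""
    o=ctrl.get_obs(); R=Rn.from_quat(o["eef_rot"],scalar_first=True).as_matrix()
    a=np.radians(yaw); y=np.array([np.cos(a),np.sin(a),0]); x=np.array([0,0,-1.]); G=np.c_[x,y,np.cross(x,y)]
    print("turn",Rn.from_matrix(R.T@G).as_rotvec().round(3),"shift",(R.T@(np.array(pos)-o["eef_pos"])*1000).round(1))
E
python3 - <<'E'
from h import *
o=st()
R=Rn.from_quat(o["eef_rot"],scalar_first=True).as_matrix();print(R.round(3)); print("yaw y",np.degrees(np.arctan2(R[1,1],R[0,1])))
c=cam("top");im=c["pixels"].astype(int)
# dark knobs: 
hsv=cv2.cvtColor(c["pixels"],cv2.COLOR_BGR2HSV)
m=np.zeros((400,640),bool);m[215:250,345:425]=1
k=cv2.morphologyEx(((hsv[...,2]<75)&m).astype(np.uint8),cv2.MORPH_CLOSE,np.ones((5,5)))
for b in blobs(c,k,40): print(b,onz(c,b[2],.074).round(4))
m[:]=0;m[200:245,190:285]=1
k=(hsv[...,2]>215)&(hsv[...,1]<40)&m
for b in blobs(c,k,20):
    x,y,w,h=b[1]; print(b,onz(c,(x+w/2-.5,y+h/2-.5),.052).round(4))
E
```

```text
t 0.25 p [0.2498 0.5176 0.2099] q [ 0.915  0.181  1.607 -0.     1.354 -0.206] F [ 0.26 -0.11  0.33] op 1.001
[[-0.     0.435  0.901]
 [-0.001  0.901 -0.435]
 [-1.    -0.001 -0.   ]]
yaw y 64.2274511055651
(164, [350, 219, 19, 18], [361.2, 228.1]) [ 0.4743 -0.1318  0.074 ]
(167, [379, 220, 14, 18], [385.5, 229.2]) [ 0.4743 -0.1936  0.074 ]
(163, [403, 221, 15, 17], [410.4, 230.5]) [ 0.4738 -0.2568  0.074 ]
(40, [257, 212, 11, 9], [262.8, 216.2]) [0.4975 0.1259 0.052 ]
(29, [240, 216, 10, 10], [245.6, 220.0]) [0.4836 0.1707 0.052 ]
(27, [221, 220, 11, 10], [226.1, 224.7]) [0.4709 0.218  0.052 ]
```

Run:
```python
from h import *
go((0.47,0.215,0.15),17.4)
```

```text
turn [0.817 0.    0.001] shift [  60.  -176.8  329.8]
```

Emit:
servo_tool --pt "0.12 0 0 8 -25 47 1" --pt "0.24 0 0 18 -50 94 1" --pt "0.36 0 0 27 -76 141 1" --pt "0.48 0 0 36 -101 188 1" --pt "0.6 0 0 45 -126 235 1" --pt "0.72 0 0 54 -155 290 1" --pt "0.817 0 0 60 -177 330 1" --pt "0.817 0 0 60 -177 330 1"

```text
time_s: 1.3
eef_pos: [0.4715, 0.2121, 0.1496]
eef_rot: [0.569, 0.42, 0.569, -0.42]
wrist_force: [0.0, 0.3, 0.3]
opening: 1.0
```

Run:
```python
from h import *
o=st();print(o["dq"].round(3))
c=cam("wrist");cv2.imwrite("pics/w1.png",c["pixels"])
for p in [(.4585,.2634,.052),(.471,.218,.052),(.4836,.1707,.052),(.4975,.1259,.052)]: print(proj(c,p).round(1))
```

```text
t 1.3 p [0.4715 0.2121 0.1496] q [ 1.940e-01  1.170e-01  1.809e+00 -1.000e-03  1.217e+00 -1.050e-01] F [0.04 0.33 0.34] op 1.0
[ 0.064 -0.017  0.011  0.026  0.017 -0.005]
[317.4 133.5]
[315.6 191. ]
[313.4 244.3]
[313.6 290.1]
```

View pics/w1.png

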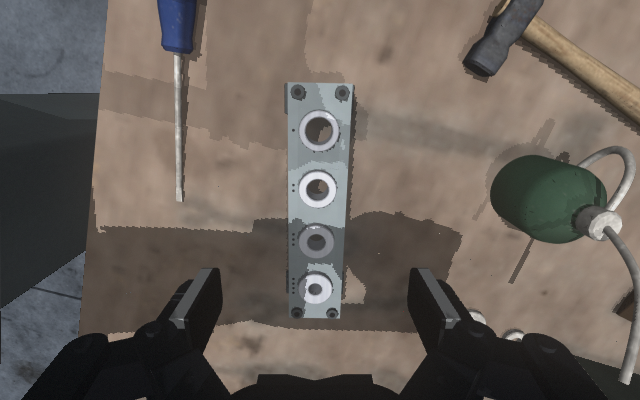

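The wrist view shows the gauge's rings at about (320,131), (317,189), (316,242) and (315,290). The largest is at the top, which confirms it.

```bash
cat >> h.py <<'E'
def fitrings(c,guess,z=.052,ro=.016):
    """radial subpixel edge search round a guessed circle on plane z, ray-cast back, algebraic circle fit"""
    g=cv2.GaussianBlur(cv2.cvtColor(c["pixels"],cv2.COLOR_BGR2GRAY),(3,3),0).astype(np.float32)
    out=[]
    for G in guess:
        G=np.array([G[0],G[1]],float)
        for it in range(3):
            pts=[]
            for a in np.arange(0,2*np.pi,np.pi/36):
                rr=np.arange(ro-.004,ro+.004,.00025)
                uv=np.array([proj(c,(G[0]+r*np.cos(a),G[1]+r*np.sin(a),z)) for r in rr]).astype(np.float32)
                v=cv2.remap(g,uv[:,:1],uv[:,1:],cv2.INTER_LINEAR).ravel()
                d=v[:-4]-v[4:]   # bright inside -> dark outside
                i=int(np.argmax(d))
                if d[i]>8: pts.append((G[0]+rr[i+2]*np.cos(a),G[1]+rr[i+2]*np.sin(a)))
            P=np.array(pts)
            if len(P)<12: print("few",len(P));break
            keep=np.ones(len(P),bool)
            for _ in range(4):
                A=np.c_[2*P[keep],np.ones(keep.sum())];s=np.linalg.lstsq(A,(P[keep]**2).sum(1),rcond=None)[0]
                r=np.sqrt(s[2]+s[0]**2+s[1]**2); e=np.abs(np.hypot(*(P-s[:2]).T)-r); keep=e<max(.0006,2*np.median(e))
            G=s[:2]
        out.append(G); print("c",G.round(4),"r",round(r*1e3,2),"n",keep.sum(),"rms",round(1e3*e[keep].std(),2))
    return np.array(out)
def rowfit(P):
    """rings 48 apart on a line: least squares rigid fit; P in order 1..4"""
    L=np.array([72,24,-24,-72])/1000; m=P.mean(0); d=(L[:,None]*(P-m)).sum(0); s=np.hypot(*d)/(L**2).sum(); d/=np.hypot(*d)
    Q=m+L[:,None]*d; print("mean",m.round(4),"ang",np.degrees(np.arctan2(d[1],d[0])).round(2),"scale",s.round(4),"res mm",(1e3*(P-Q)).round(2).tolist()); print(Q.round(4).tolist()); return Q
E
python3 - <<'E'
from h import *
c=cam("wrist"); im=c["pixels"]
cv2.imwrite("pics/w1c.png",cv2.resize(im[75:325,260:375],None,fx=2.4,fy=2.4,interpolation=cv2.INTER_CUBIC))
uv=[(320,131),(317,189),(316,242),(315,290)]
g=[onz(c,u,.052)[:2] for u in uv]; print(np.array(g).round(4).tolist())
rowfit(np.array(g)); rowfit(fitrings(c,g))
t=cam("top"); 
rowfit(fitrings(t,g))
E
```

```text
[[0.4587, 0.2673], [0.4706, 0.2215], [0.4842, 0.175], [0.4979, 0.128]]
mean [0.4779 0.198 ] ang 105.79 scale 1.0057 res mm [[0.42, 0.1], [-0.74, 0.44], [-0.16, 0.14], [0.48, -0.67]]
[[0.4583, 0.2672], [0.4714, 0.221], [0.4844, 0.1749], [0.4975, 0.1287]]
c [0.4589 0.2655] r 15.25 n 71 rms 0.13
c [0.4719 0.2195] r 15.3 n 70 rms 0.1
c [0.4852 0.1733] r 15.32 n 68 rms 0.1
c [0.4981 0.1274] r 15.47 n 63 rms 0.17
mean [0.4785 0.1964] ang 105.89 scale 0.9974 res mm [[0.07, -0.18], [-0.07, 0.02], [0.11, -0.08], [-0.1, 0.25]]
[[0.4588, 0.2657], [0.4719, 0.2195], [0.4851, 0.1734], [0.4982, 0.1272]]
c [0.4572 0.2624] r 15.58 n 13 rms 0.19
c [0.4705 0.2178] r 14.92 n 43 rms 0.18
few 9
c [0.4842 0.175 ] r 14.92 n 43 rms 0.18
c [0.5012 0.1288] r 18.57 n 41 rms 0.41
mean [0.4783 0.196 ] ang 108.19 scale 0.9726 res mm [[1.42, -2.0], [-0.32, -1.03], [-1.54, 1.82], [0.45, 1.22]]
[[0.4558, 0.2644], [0.4708, 0.2188], [0.4858, 0.1732], [0.5008, 0.1276]]
```

View pics/w1c.png

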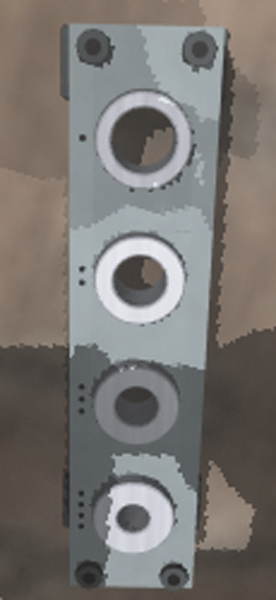

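Run:
```python
from h import *
go((0.472,-0.12,0.17),15.9)
```

```text
turn [ 0.027 -0.     0.001] shift [-19.9 -98.3 320.5]
```

Emit:
servo_tool --pt "0.027 0 0 -20 -15 50 1" --pt "0.027 0 0 -20 -30 100 1" --pt "0.027 0 0 -20 -46 150 1" --pt "0.027 0 0 -20 -64 210 1" --pt "0.027 0 0 -20 -82 268 1" --pt "0.027 0 0 -20 -98 320 1" --pt "0.027 0 0 -20 -98 320 1" --pt "0.027 0 0 -20 -98 320 1"

```text
time_s: 2.45
eef_pos: [0.4722, -0.1179, 0.1701]
eef_rot: [0.564, 0.426, 0.565, -0.426]
wrist_force: [-0.2, 0.1, -0.3]
opening: 0.999
```

Run:
```python
from h import *
o=st();print(o["dq"].round(3))
c=cam("wrist");cv2.imwrite("pics/w2.png",c["pixels"])
for p in [(.472,-.132,.082),(.472,-.194,.082)]: print(proj(c,p).round(1))
hsv=cv2.cvtColor(c["pixels"],cv2.COLOR_BGR2HSV)
k=(hsv[...,2]<70); k[260:]=0
for b in blobs(c,k,300): print(b)
```

```text
t 2.45 p [ 0.4722 -0.1179  0.1701] q [-0.489  0.024  1.864  0.     1.255 -0.768] F [-0.16  0.08 -0.25] op 0.999
[ 0.022 -0.003  0.004 -0.     0.001 -0.001]
[309.1 216.9]
[290.1 280. ]
(7969, [16, 0, 104, 82], [66.3, 38.8])
(1115, [188, 80, 104, 29], [237.0, 94.6])
(1117, [198, 139, 43, 60], [223.7, 161.5])
(397, [296, 145, 47, 21], [319.5, 155.0])
(4198, [508, 180, 132, 80], [603.6, 231.1])
(1334, [290, 189, 40, 46], [309.8, 211.4])
(701, [386, 215, 41, 42], [400.2, 231.8])
```

View pics/w2.png

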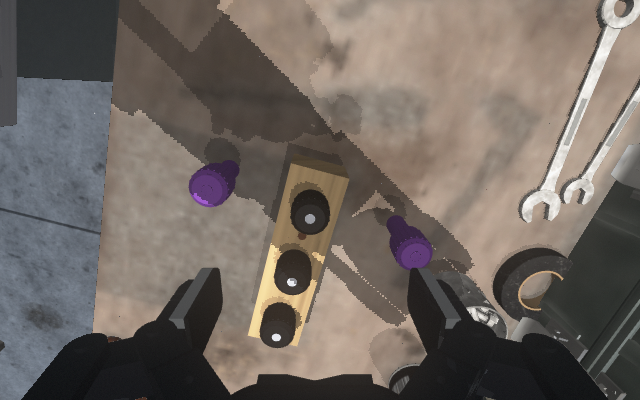

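Run:
```python
from h import *
c=cam("wrist");im=c["pixels"]
a=cv2.resize(im[180:250,270:350],None,fx=7,fy=7,interpolation=cv2.INTER_CUBIC)
a=np.clip(a.astype(float)*2,0,255).astype(np.uint8)
cv2.imwrite("pics/w2c.png",a)
hsv=cv2.cvtColor(im,cv2.COLOR_BGR2HSV)
w=(hsv[...,2]>110)&(hsv[...,1]<50)
w[:200]=0
for b in blobs(c,w[:, :],10):
    if 265<b[2][0]<330 and b[2][1]<345 and b[0]<200: print("dot",b,onz(c,b[2],.082).round(4))
print("proj center/knob",[proj(c,(.472,-.132,z)).round(1).tolist() for z in (.05,.082)])
pm=(hsv[...,0]>130)&(hsv[...,0]<160)&(hsv[...,1]>100)
for b in blobs(c,pm,50): print("purple",b)
for uv in [(209,188),(413,254)]: print("purple top",onz(c,uv,.077).round(4))
```

```text
dot (78, [305, 215, 10, 9], [309.5, 219.0]) [ 0.4729 -0.1334  0.082 ]
dot (69, [287, 278, 10, 9], [291.3, 282.2]) [ 0.4737 -0.1955  0.082 ]
dot (61, [271, 334, 10, 8], [275.7, 337.3]) [ 0.4747 -0.2574  0.082 ]
proj center/knob [[309.5, 204.6], [308.9, 217.2]]
purple (1562, [189, 161, 50, 47], [212.5, 183.5])
purple (1294, [390, 216, 42, 55], [409.9, 247.3])
purple top [ 0.3873 -0.1318  0.077 ]
purple top [ 0.5691 -0.1419  0.077 ]
```

View pics/w2c.png

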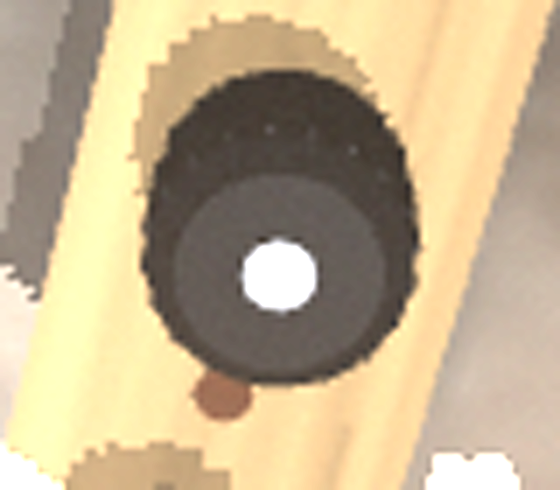

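The wrist crop shows the target knob's white centre mark at (309.5,219), which puts the knob at x 0.473, y -0.133. Both purple pins are clear of the fingers' span.

Run:
```python
from h import *
st();go((0.473,-0.1334,0.054),15.9)
```

```text
t 2.55 p [ 0.4722 -0.1174  0.1701] q [-0.488  0.023  1.864 -0.     1.255 -0.769] F [-0.31 -0.73 -0.19] op 0.999
turn [ 0.003 -0.001  0.001] shift [116.   -3.6  15.6]
```

Emit:
servo_tool --pt "0.003 0 0 20 -3.6 15.6 1" --pt "0.003 0 0 50 -3.6 15.6 1" --pt "0.003 0 0 80 -3.6 15.6 1" --pt "0.003 0 0 105 -3.6 15.6 1" --pt "0.003 0 0 116 -3.6 15.6 1" --pt "0.003 0 0 116 -3.6 15.6 1" --pt "0.003 0 0 116 -3.6 15.6 -1" --pt "0.003 0 0 116 -3.6 15.6 -1"

```text
time_s: 3.55
eef_pos: [0.4738, -0.1337, 0.0551]
eef_rot: [0.565, 0.426, 0.564, -0.426]
wrist_force: [0.4, -0.7, 0.7]
opening: 0.603
```

Emit:
servo_tool --pt "0 0 0 0 0 0 -1" --pt "0 0 0 0 0 0 -1" --pt "0 0 0 0 0 0 -1" --pt "0 0 0 0 0 0 -1" --pt "0 0 0 0 0 0 -1" --pt "0 0 0 0 0 0 -1" --pt "0 0 0 0 0 0 -1" --pt "0 0 0 0 0 0 -1"

```text
time_s: 4.55
eef_pos: [0.4742, -0.1341, 0.0561]
eef_rot: [0.565, 0.426, 0.564, -0.426]
wrist_force: [-2.6, 0.9, 6.8]
opening: 0.329
```

Run:
```python
from h import *
st()
c=cam("wrist");cv2.imwrite("pics/w3.png",c["pixels"])
```

```text
t 4.55 p [ 0.4742 -0.1341  0.0561] q [-0.517  0.202  1.931 -0.     1.006 -0.794] F [-2.58  0.9   6.84] op 0.329
```

View pics/w3.png

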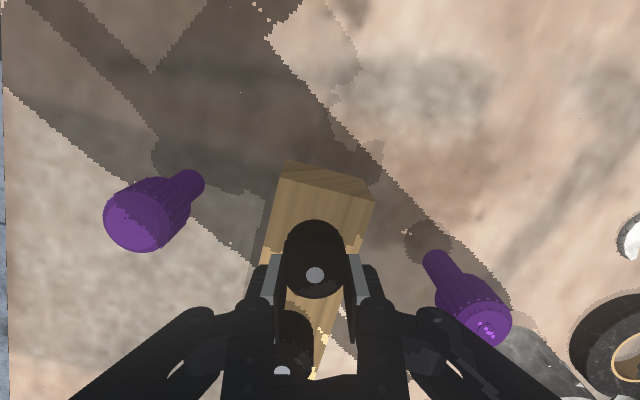

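The wrist view shows the knob held centrally between the pads, with its mark at (315,275). Next I lift straight up and look again.

Emit:
servo_tool --pt "0 0 0 -6 0 0 -1" --pt "0 0 0 -14 0 0 -1" --pt "0 0 0 -30 0 0 -1" --pt "0 0 0 -50 0 0 -1" --pt "0 0 0 -70 0 0 -1" --pt "0 0 0 -80 0 0 -1" --pt "0 0 0 -80 0 0 -1" --pt "0 0 0 -80 0 0 -1"

```text
time_s: 5.6
eef_pos: [0.4736, -0.1338, 0.1355]
eef_rot: [0.565, 0.426, 0.564, -0.426]
wrist_force: [-0.0, 0.4, -0.8]
opening: 0.327
```

Run:
```python
from h import *
o=st()
c=cam("wrist");cv2.imwrite("pics/w4.png",c["pixels"])
cv2.imwrite("pics/w4c.png",cv2.resize(c["pixels"][130:330,220:400],None,fx=3,fy=3,interpolation=cv2.INTER_CUBIC))
s=cam("scene");cv2.imwrite("pics/s4c.png",cv2.resize(s["pixels"][170:320,260:440],None,fx=4,fy=4,interpolation=cv2.INTER_CUBIC))
p=o["eef_pos"]
print(proj(c,p+[0,0,-.051]),proj(c,p+[0,0,.010]),proj(c,p+[0,0,.026]))
go((0.4588,.2657,.136),15.9)
```

```text
t 5.6 p [ 0.4736 -0.1338  0.1355] q [-0.517  0.078  1.883 -0.     1.179 -0.794] F [-0.02  0.4  -0.78] op 0.327
[313.79385697 217.87618374] [313.6255511  260.22723782] [313.56095493 276.48166876]
turn [ 0.  0. -0.] shift [  -0.9   95.4 -388.1]
```

View pics/w4c.png

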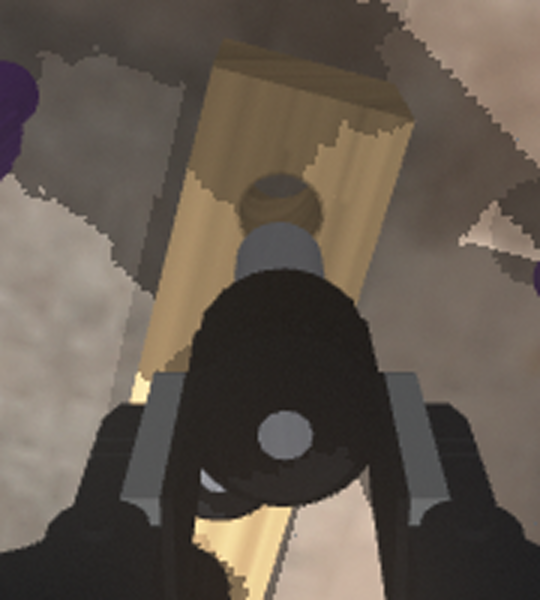

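View pics/s4c.png

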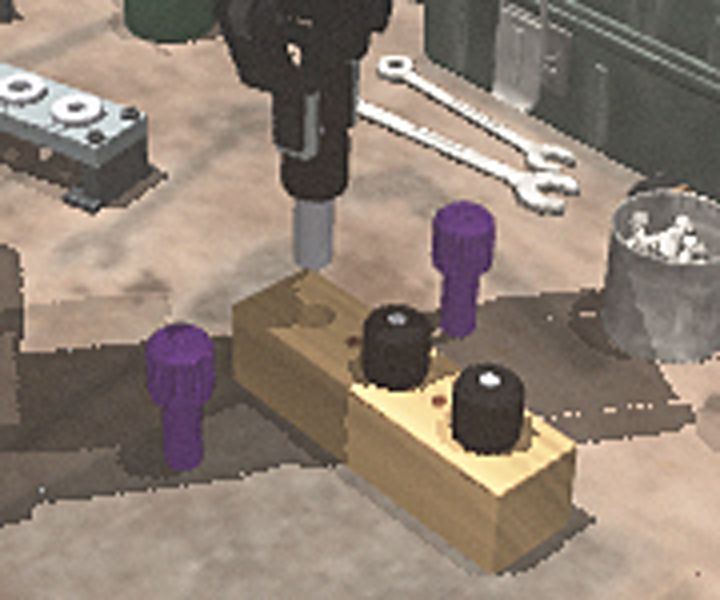

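The pictures show the pin hanging straight in the grip, with the tip's front arc at about (313,204). The rack hole it came from is visible behind it.

```bash
cat >> h.py <<'E'
def tipedges(c,ztip_tool=.051,lo=-6,hi=2):
    """left/right shank edges on rows near tip -> mean col per row ; uses horizontal gradients"""
    g=cv2.cvtColor(c["pixels"],cv2.COLOR_BGR2GRAY); return g
E
python3 - <<'E'
from h import *
c=cam("wrist");g=cv2.cvtColor(c["pixels"],cv2.COLOR_BGR2GRAY)
for r in range(202,224,2): print(r,g[r,292:336].tolist())
print(g[196:214,313].tolist(), c["pixels"][212,300:330:6].tolist())
E
```

```text
202 [131, 132, 133, 135, 136, 136, 130, 116, 80, 70, 73, 74, 79, 79, 80, 80, 82, 81, 82, 82, 81, 78, 78, 76, 76, 76, 77, 76, 75, 74, 71, 69, 71, 71, 67, 90, 109, 123, 119, 116, 114, 116, 117, 122]
204 [132, 133, 135, 137, 136, 135, 135, 115, 92, 74, 72, 72, 74, 75, 74, 75, 77, 80, 83, 83, 84, 85, 85, 82, 83, 78, 75, 74, 75, 70, 69, 71, 71, 69, 66, 85, 118, 120, 117, 116, 115, 117, 119, 124]
206 [132, 134, 135, 136, 137, 134, 135, 124, 91, 91, 74, 74, 80, 83, 86, 85, 84, 86, 84, 86, 87, 86, 85, 85, 84, 84, 86, 84, 85, 79, 72, 72, 70, 68, 80, 107, 121, 119, 117, 115, 115, 119, 121, 125]
208 [133, 135, 137, 137, 135, 135, 133, 133, 123, 92, 83, 85, 85, 86, 86, 84, 85, 85, 85, 86, 86, 86, 86, 86, 86, 85, 87, 86, 84, 85, 83, 79, 68, 105, 112, 123, 121, 117, 116, 115, 118, 120, 124, 126]
210 [134, 135, 137, 136, 134, 135, 133, 132, 120, 83, 84, 85, 84, 84, 84, 85, 84, 85, 86, 86, 86, 85, 86, 85, 86, 86, 86, 85, 86, 85, 84, 82, 81, 97, 126, 122, 119, 116, 115, 117, 119, 123, 125, 128]
212 [135, 135, 137, 135, 135, 133, 133, 120, 82, 82, 84, 86, 84, 86, 85, 85, 84, 86, 86, 86, 86, 85, 86, 86
[... 514 characters left out ...]
 132, 105, 81, 81, 84, 84, 85, 85, 86, 86, 85, 85, 86, 86, 85, 87, 86, 86, 86, 86, 86, 85, 86, 85, 84, 84, 83, 82, 82, 79, 87, 114, 118, 122, 124, 126, 128, 131, 132]
220 [136, 135, 134, 133, 133, 132, 92, 81, 82, 83, 84, 84, 85, 85, 57, 58, 35, 36, 35, 35, 34, 33, 34, 33, 34, 33, 34, 33, 43, 56, 70, 83, 81, 82, 79, 79, 117, 118, 122, 125, 128, 130, 131, 131]
222 [137, 135, 135, 132, 132, 133, 93, 81, 83, 57, 37, 33, 35, 33, 34, 35, 34, 33, 32, 34, 34, 35, 32, 33, 32, 33, 32, 31, 31, 32, 32, 31, 31, 34, 42, 65, 106, 121, 123, 127, 129, 130, 131, 131]
[75, 78, 76, 79, 81, 82, 78, 77, 85, 85, 86, 85, 86, 86, 85, 87, 85, 87] [[83, 82, 83], [87, 84, 85], [88, 85, 86], [87, 85, 85], [82, 81, 82]]
```

Emit:
servo_tool --pt "0 0 0 -4 7 -30 -1" --pt "0 0 0 -4 20 -80 -1" --pt "0 0 0 -4 34 -138 -1" --pt "0 0 0 -4 48 -196 -1" --pt "0 0 0 -4 62 -254 -1" --pt "0 0 0 -4 76 -310 -1" --pt "0 0 0 -4 89 -360 -1" --pt "0 0 0 -4 96 -388 -1"

```text
time_s: 6.75
eef_pos: [0.4586, 0.2681, 0.1385]
eef_rot: [0.565, 0.425, 0.565, -0.426]
wrist_force: [1.5, -0.8, -0.1]
opening: 0.328
```

Run:
```python
from h import *
o=st()
go((0.4588,.2657,.111),15.9)
```

```text
t 6.75 p [0.4586 0.2681 0.1385] q [ 0.306  0.162  1.783 -0.     1.198  0.026] F [ 1.5  -0.75 -0.11] op 0.328
turn [0.002 0.    0.001] shift [27.5 -0.5  2.4]
```

Emit:
servo_tool --pt "0.002 0 0 5 0 2.4 -1" --pt "0.002 0 0 12 0 2.4 -1" --pt "0.002 0 0 20 0 2.4 -1" --pt "0.002 0 0 27 0 2.4 -1" --pt "0.002 0 0 27 0 2.4 -1" --pt "0.002 0 0 27 0 2.4 -1" --pt "0.002 0 0 27 0 2.4 -1" --pt "0.002 0 0 27 0 2.4 -1"

```text
time_s: 7.75
eef_pos: [0.4595, 0.2659, 0.1118]
eef_rot: [0.564, 0.426, 0.564, -0.426]
wrist_force: [-0.5, -0.1, -0.3]
opening: 0.328
```

Run:
```python
from h import *
o=st()
c=cam("wrist")
cv2.imwrite("pics/w5c.png",cv2.resize(c["pixels"][140:300,250:380],None,fx=4.5,fy=3.75,interpolation=cv2.INTER_CUBIC))
s=cam("scene");cv2.imwrite("pics/s5c.png",cv2.resize(s["pixels"][110:230,190:330],None,fx=5,fy=5,interpolation=cv2.INTER_CUBIC))
p=o["eef_pos"]; print(proj(c,p+[0,0,-.051]))
```

```text
t 7.75 p [0.4595 0.2659 0.1118] q [ 0.301  0.196  1.804 -0.     1.142  0.023] F [-0.53 -0.13 -0.31] op 0.328
[313.84029066 217.92202445]
```

View pics/w5c.png

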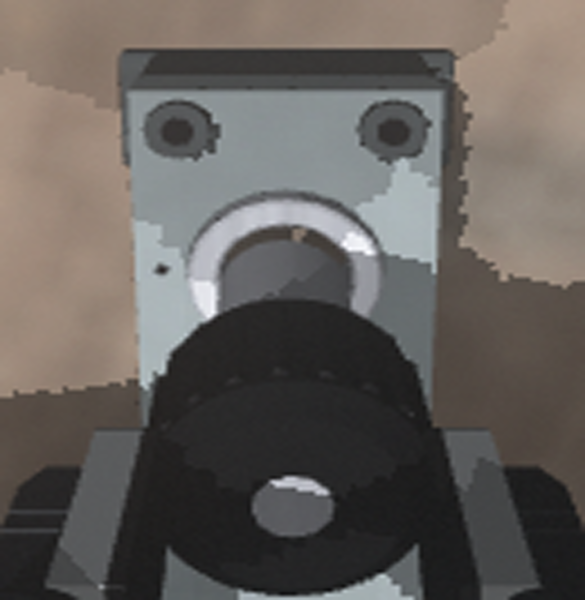

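View pics/s5c.png

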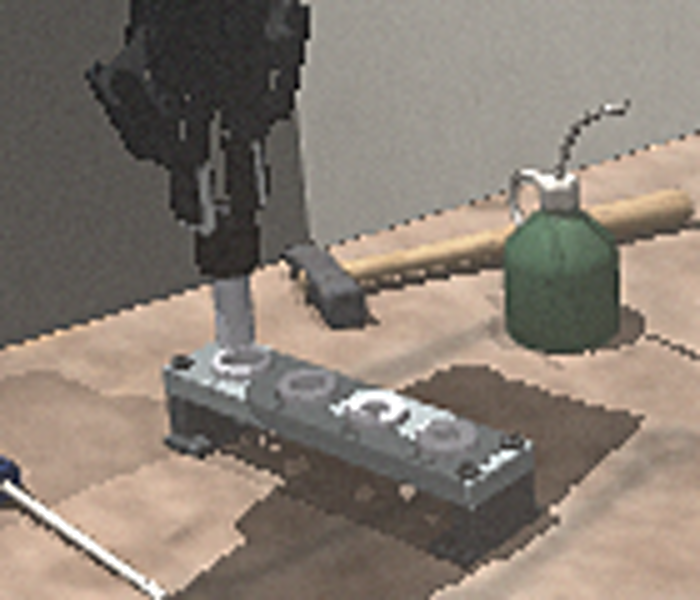

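The wrist crop shows the shank's tip over ring 1, laterally central (shank 313.7 against ring 313.4). I check the fore-aft position with numbers.

Run:
```python
from h import *
o=ctrl.get_obs();c=cam("wrist");p=o["eef_pos"]
R=Rn.from_quat(o["eef_rot"],scalar_first=True).as_matrix()
T=lambda x,y,z: p+R@np.array([x,y,z])/1000
fitrings(c,[(.4588,.2657)])
for rad,x in ((10,49.7),(8.7,51),(8.5,49.7),(7.2,51)):
    print("front arc",rad,proj(c,T(x,0,-rad)).round(2))
for dz in (-2,-1,0,1,2): 
    C=np.array([.4588,.2657,.052])+R@np.array([0,0,dz])/1000
    print(dz,"bore far",proj(c,C+R@[0,0,-.01075]).round(2),"outer far",proj(c,C+R@[0,0,-.0153]).round(2))
g=cv2.cvtColor(c["pixels"],cv2.COLOR_BGR2GRAY)
for u in (308,311,314,317): print(u,list(zip(range(186,214),g[186:214,u].tolist())))
```

```text
c [0.4587 0.2659] r 15.34 n 48 rms 0.06
front arc 10 [313.81 205.1 ]
front arc 8.7 [313.81 206.26]
front arc 8.5 [313.81 207.15]
front arc 7.2 [313.82 208.29]
-2 bore far [312.97 196.91] outer far [312.96 190.81]
-1 bore far [312.97 198.24] outer far [312.96 192.15]
0 bore far [312.98 199.56] outer far [312.96 193.5 ]
1 bore far [312.98 200.89] outer far [312.97 194.84]
2 bore far [312.98 202.21] outer far [312.97 196.17]
308 [(186, 144), (187, 145), (188, 145), (189, 144), (190, 144), (191, 104), (192, 100), (193, 102), (194, 179), (195, 187), (196, 195), (197, 196), (198, 196), (199, 195), (200, 164), (201, 101), (202, 68), (203, 70), (204, 77), (205, 99), (206, 100), (207, 101), (208, 101), (209, 101), (210, 100), (211, 100), (212, 100), (213, 100)]
311 [(186, 145), (187, 145), (188, 145), (189, 144), (190, 146), (191, 101), (192, 99), (193, 142), (194, 181), (195, 197), (196, 198), (197, 197), (198, 196), (199, 180), (200, 102), (201, 68), (202, 68), (203, 67), (204, 90), (205, 98), (206, 98), (207, 98), (208, 97), (209, 98), (210, 99), (211, 97), (212, 97), (213, 98)]
314 [(186, 145), (187, 144), (188, 144), (189, 144), (190, 133), (191, 99), (192, 98), (193, 131), (194, 170), (195, 183), (196, 183), (197, 183), (198, 184), (199, 170), (200, 99), (201, 66), (202, 66), (203, 67), (204, 85), (205, 94), (206, 94), (207, 94), (208, 95), (209, 94), (210, 94), (211, 94), (212, 94), (213, 94)]
317 [(186, 145), (187, 145), (188, 146), (189, 146), (190, 146), (191, 82), (192, 77), (193, 109), (194, 168), (195, 184), (196, 188), (197, 190), (198, 189), (199, 188), (200, 149), (201, 116), (202, 115), (203, 67), (204, 71), (205, 86), (206, 88), (207, 86), (208, 87), (209, 88), (210, 88), (211, 89), (212, 89), (213, 88)]
```

Emit:
servo_tool --pt "0 0 0 0 0 0.7 -1" --pt "0 0 0 2 0 0.7 -1" --pt "0 0 0 4 0 0.7 -1" --pt "0 0 0 6 0 0.7 -1" --pt "0 0 0 8 0 0.7 -1" --pt "0 0 0 9.5 0 0.7 -1" --pt "0 0 0 11 0 0.7 -1" --pt "0 0 0 11 0 0.7 -1"

```text
time_s: 8.9
eef_pos: [0.4595, 0.2652, 0.1005]
eef_rot: [0.564, 0.426, 0.565, -0.426]
wrist_force: [0.1, -0.5, -0.6]
opening: 0.33
```

Emit:
servo_tool --pt "0 0 0 1 0 0 -1" --pt "0 0 0 2.5 0 0 -1" --pt "0 0 0 4 0 0 -1" --pt "0 0 0 5.5 0 0 -1" --pt "0 0 0 7 0 0 -1" --pt "0 0 0 8.5 0 0 -1" --pt "0 0 0 10 0 0 -1" --pt "0 0 0 10 0 0 -1"

```text
time_s: 9.9
eef_pos: [0.4594, 0.2651, 0.0903]
eef_rot: [0.564, 0.426, 0.565, -0.426]
wrist_force: [0.1, -0.4, -0.8]
opening: 0.329
```

Run:
```python
from h import *
o=st()
c=cam("wrist");cv2.imwrite("pics/w6c.png",cv2.resize(c["pixels"][140:300,250:380],None,fx=4,fy=3.75,interpolation=cv2.INTER_CUBIC))
s=cam("scene");cv2.imwrite("pics/s6c.png",cv2.resize(s["pixels"][110:230,190:330],None,fx=5,fy=5,interpolation=cv2.INTER_CUBIC))
```

```text
t 9.9 p [0.4594 0.2651 0.0903] q [ 0.3    0.226  1.817 -0.     1.099  0.022] F [ 0.11 -0.43 -0.83] op 0.329
```

View pics/s6c.png

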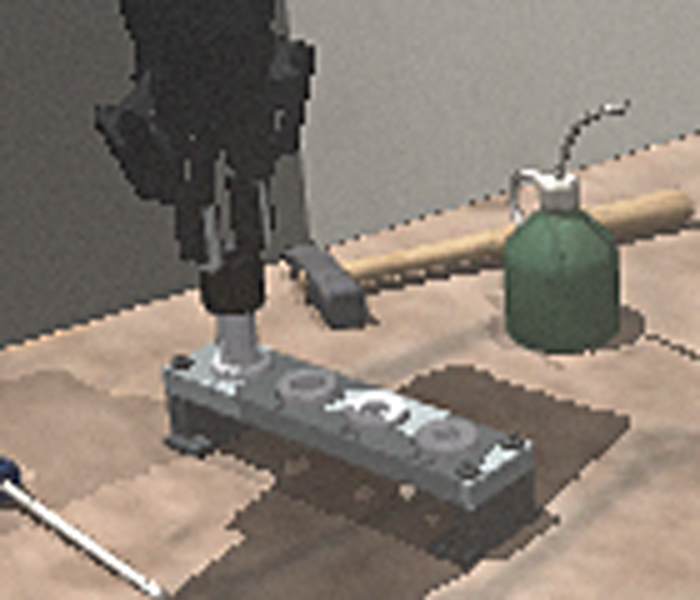

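View pics/w6c.png

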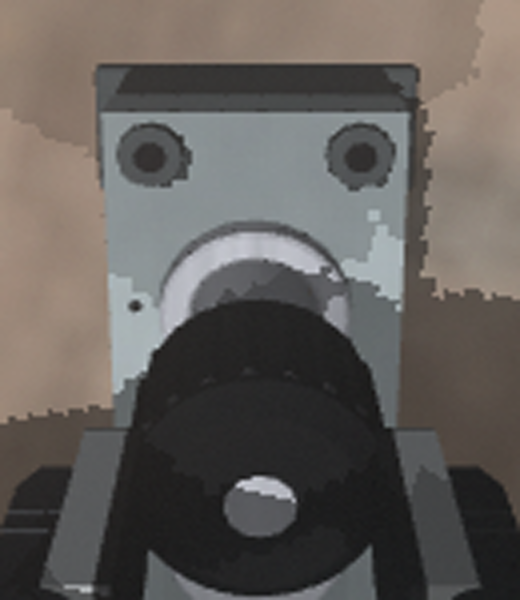

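The views show the pin standing about 12 mm inside ring 1 with no force. I push a little deeper, then draw it out and over to ring 2.

Emit:
servo_tool --pt "0 0 0 2.5 0 0 -1" --pt "0 0 0 5 0 0 -1" --pt "0 0 0 5 0 0 -1" --pt "0 0 0 -3 0 0 -1" --pt "0 0 0 -13 0 0 -1" --pt "0 0 0 -23 0 0 -1" --pt "0 0 0 -25 0 0 -1" --pt "0 0 0 -25 0 0 -1"

```text
time_s: 11.0
eef_pos: [0.4595, 0.2652, 0.1158]
eef_rot: [0.565, 0.426, 0.564, -0.426]
wrist_force: [0.6, 0.0, -0.6]
opening: 0.326
```

Run:
```python
from h import *
st(); go((.4595+.01315,.2652-.0462,.112),15.9)
```

```text
t 11.0 p [0.4595 0.2652 0.1158] q [ 0.3    0.19   1.801 -0.     1.151  0.022] F [ 0.58  0.01 -0.56] op 0.326
turn [0.001 0.    0.   ] shift [ 3.8 -0.1 48. ]
```

Emit:
servo_tool --pt "0 0 0 0 0 10 -1" --pt "0 0 0 0 0 25 -1" --pt "0 0 0 0 0 40 -1" --pt "0 0 0 2 0 48 -1" --pt "0 0 0 4 0 48 -1" --pt "0 0 0 4 0 48 -1" --pt "0 0 0 4 0 48 -1" --pt "0 0 0 4 0 48 -1"

```text
time_s: 12.0
eef_pos: [0.4727, 0.2194, 0.1119]
eef_rot: [0.565, 0.426, 0.565, -0.426]
wrist_force: [-0.5, -0.1, -0.6]
opening: 0.329
```

Run:
```python
from h import *
o=st()
c=cam("wrist");cv2.imwrite("pics/w7c.png",cv2.resize(c["pixels"][140:300,250:380],None,fx=4,fy=3.75,interpolation=cv2.INTER_CUBIC))
fitrings(c,[(.4719,.2196)])
g=cv2.cvtColor(c["pixels"],cv2.COLOR_BGR2GRAY)
for u in (308,311,314,317): print(u,g[190:212,u].tolist())
go((.4595+.01315,.2652-.0462,.112),15.9)
```

```text
t 12.0 p [0.4727 0.2194 0.1119] q [ 0.207  0.175  1.828 -0.     1.139 -0.072] F [-0.47 -0.14 -0.61] op 0.329
c [0.4719 0.2196] r 15.42 n 48 rms 0.1
308 [133, 100, 100, 134, 171, 186, 187, 186, 185, 185, 186, 186, 129, 66, 73, 99, 98, 98, 99, 99, 97, 98]
311 [110, 98, 96, 168, 175, 183, 182, 183, 184, 183, 183, 140, 66, 64, 88, 97, 96, 96, 97, 96, 96, 96]
314 [110, 93, 91, 168, 181, 186, 187, 186, 185, 186, 185, 142, 64, 62, 84, 93, 91, 92, 92, 92, 92, 93]
317 [123, 89, 89, 146, 170, 183, 184, 183, 183, 184, 184, 170, 101, 106, 101, 86, 86, 84, 86, 86, 87, 87]
turn [0.001 0.    0.   ] shift [-0.1 -0.1  0.4]
```

View pics/w7c.png

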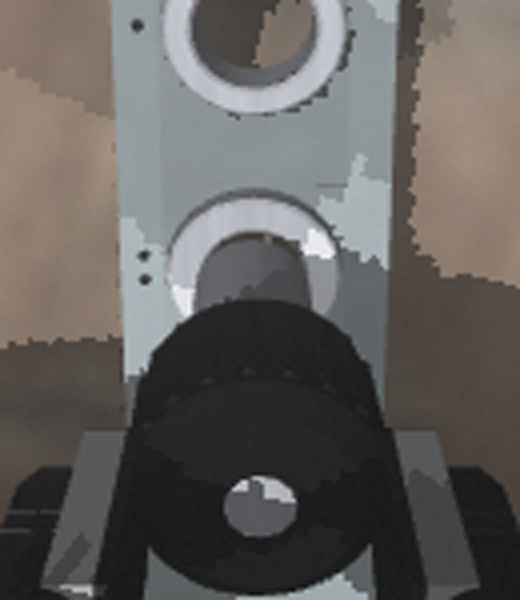

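The pin's tip is central over ring 2 (one ring past the single-dot ring 1). I lower it gently onto the mouth.

Emit:
servo_tool --pt "0 0 0 2 0 0.4 -1" --pt "0 0 0 4 0 0.4 -1" --pt "0 0 0 6 0 0.4 -1" --pt "0 0 0 7.5 0 0.4 -1" --pt "0 0 0 9 0 0.4 -1" --pt "0 0 0 10 0 0.4 -1" --pt "0 0 0 11 0 0.4 -1" --pt "0 0 0 11 0 0.4 -1"

```text
time_s: 13.05
eef_pos: [0.4735, 0.219, 0.1018]
eef_rot: [0.565, 0.426, 0.564, -0.425]
wrist_force: [-0.7, -0.2, 5.3]
opening: 0.327
```

Stopped at the mouth with about 6 N. To rule out an off-centre catch I keep the light press and make a small lateral search.

Emit:
servo_tool --pt "0 0 0 1.2 0 0 -1" --pt "0 0 0 1.2 0 0 -1" --pt "0 0 0 1.2 0 0 -1" --pt "0 0 0 1.2 -0.7 0 -1" --pt "0 0 0 1.2 -0.7 0.7 -1" --pt "0 0 0 1.2 -0.7 -0.7 -1" --pt "0 0 0 1.2 0 -0.7 -1" --pt "0 0 0 1.2 0 0 -1"

```text
time_s: 14.05
eef_pos: [0.4738, 0.219, 0.1016]
eef_rot: [0.565, 0.426, 0.564, -0.425]
wrist_force: [-3.5, -1.1, 8.6]
opening: 0.328
```

Run:
```python
from h import *
o=st()
c=cam("wrist");cv2.imwrite("pics/w8c.png",cv2.resize(c["pixels"][140:300,250:380],None,fx=4,fy=3.75,interpolation=cv2.INTER_CUBIC))
```

```text
t 14.05 p [0.4738 0.219  0.1016] q [ 2.060e-01  1.900e-01  1.834e+00 -1.000e-03  1.116e+00 -7.300e-02] F [-3.52 -1.05  8.58] op 0.328
```

View pics/w8c.png

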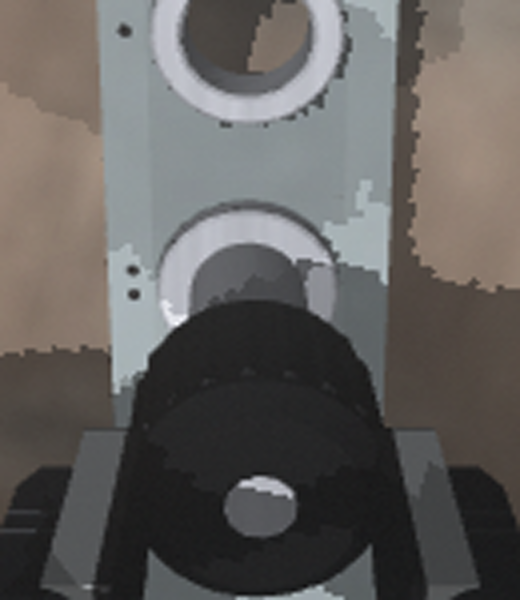

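Ring 2 stops the pin centrally (about 9 N, and the search found no opening), so it is the 20 mm pin. I lift it and return to ring 1.

Emit:
servo_tool --pt "0 0 0 -3 0 0 -1" --pt "0 0 0 -8 0 0 -1" --pt "0 0 0 -14 0 0 -1" --pt "0 0 0 -14 0 0 -1" --pt "0 0 0 -14 0 0 -1" --pt "0 0 0 -14 0 -15 -1" --pt "0 0 0 -14 -1 -35 -1" --pt "0 0 0 -14 -1 -48 -1"

```text
time_s: 15.1
eef_pos: [0.4589, 0.2661, 0.1154]
eef_rot: [0.565, 0.426, 0.564, -0.425]
wrist_force: [0.2, -0.2, 0.0]
opening: 0.328
```

Run:
```python
from h import *
st(); go((.4595,.2652,.112),15.9)
```

```text
t 15.1 p [0.4589 0.2661 0.1154] q [ 3.020e-01  1.890e-01  1.803e+00 -1.000e-03  1.148e+00  2.300e-02] F [ 0.23 -0.17  0.04] op 0.328
turn [ 0.002  0.001 -0.001] shift [3.4 0.4 1.1]
```

Emit:
servo_tool --pt "0.002 0.001 -0.001 3.4 0.4 1.1 -1" --pt "0.002 0.001 -0.001 3.4 0.4 1.1 -1" --pt "0.002 0.001 -0.001 3.4 0.4 1.1 -1" --pt "0.002 0.001 -0.001 3.4 0.4 1.1 -1" --pt "0.002 0.001 -0.001 3.4 0.4 1.1 -1" --pt "0.002 0.001 -0.001 3.4 0.4 1.1 -1" --pt "0.002 0.001 -0.001 3.4 0.4 1.1 -1" --pt "0.002 0.001 -0.001 3.4 0.4 1.1 -1"

```text
time_s: 16.1
eef_pos: [0.4595, 0.2652, 0.112]
eef_rot: [0.564, 0.426, 0.564, -0.426]
wrist_force: [0.7, 0.5, -1.0]
opening: 0.328
```

Run:
```python
from h import *
o=st()
c=cam("wrist");cv2.imwrite("pics/w9c.png",cv2.resize(c["pixels"][140:300,250:380],None,fx=4.5,fy=3.75,interpolation=cv2.INTER_CUBIC))
fitrings(c,[(.4588,.2657)])
g=cv2.cvtColor(c["pixels"],cv2.COLOR_BGR2GRAY)
for u in (308,311,314,317): print(u,g[190:212,u].tolist())
go((.4595,.2652,.101),15.9)
```

```text
t 16.1 p [0.4595 0.2652 0.112 ] q [0.299 0.194 1.805 0.    1.142 0.021] F [ 0.75  0.49 -1.02] op 0.328
c [0.4587 0.2658] r 15.37 n 48 rms 0.08
308 [104, 99, 101, 179, 188, 195, 195, 196, 194, 164, 100, 68, 69, 69, 83, 100, 100, 100, 100, 100, 100, 100]
311 [101, 99, 142, 181, 197, 196, 198, 197, 182, 102, 68, 67, 66, 66, 90, 99, 97, 97, 97, 98, 97, 97]
314 [99, 97, 130, 170, 183, 183, 183, 184, 170, 99, 65, 65, 66, 64, 85, 92, 93, 92, 93, 93, 94, 94]
317 [82, 75, 110, 168, 183, 189, 190, 188, 188, 144, 116, 115, 66, 64, 70, 86, 87, 87, 87, 87, 87, 87]
turn [ 0. -0. -0.] shift [11. -0. -0.]
```

View pics/w9c.png

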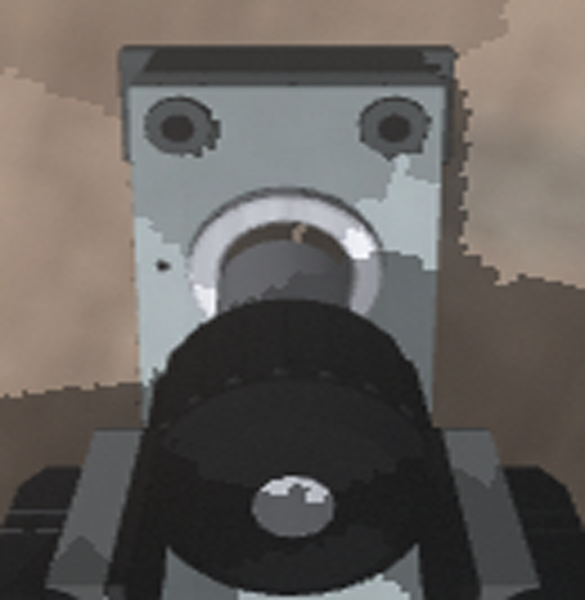

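The pin hangs unchanged over ring 1. I insert it again.

Emit:
servo_tool --pt "0 0 0 3 0 0 -1" --pt "0 0 0 6 0 0 -1" --pt "0 0 0 8 0 0 -1" --pt "0 0 0 9.5 0 0 -1" --pt "0 0 0 11 0 0 -1" --pt "0 0 0 12.5 0 0 -1" --pt "0 0 0 14 0 0 -1" --pt "0 0 0 16 0 0 -1"

```text
time_s: 17.15
eef_pos: [0.4596, 0.2652, 0.0959]
eef_rot: [0.564, 0.426, 0.564, -0.426]
wrist_force: [1.0, 0.0, -0.8]
opening: 0.327
```

Emit:
servo_tool --pt "0 0 0 3 0 0 -1" --pt "0 0 0 6 0 0 -1" --pt "0 0 0 9 0 0 -1" --pt "0 0 0 12 0 0 -1" --pt "0 0 0 15 0 0 -1" --pt "0 0 0 18 0 0 -1" --pt "0 0 0 21 0 0 -1" --pt "0 0 0 22 0 0 -1"

```text
time_s: 18.15
eef_pos: [0.4595, 0.2652, 0.0737]
eef_rot: [0.564, 0.426, 0.564, -0.426]
wrist_force: [0.4, 0.3, -1.1]
opening: 0.331
```

Emit:
servo_tool --pt "0 0 0 3 0 0 -1" --pt "0 0 0 6 0 0 -1" --pt "0 0 0 9 0 0 -1" --pt "0 0 0 11 0 0 -1" --pt "0 0 0 13 0 0 -1" --pt "0 0 0 14 0 0 -1" --pt "0 0 0 14 0 0 -1" --pt "0 0 0 14 0 0 -1"

```text
time_s: 19.15
eef_pos: [0.4595, 0.2652, 0.0597]
eef_rot: [0.564, 0.426, 0.564, -0.426]
wrist_force: [-0.2, 0.7, -0.5]
opening: 0.329
```

Emit:
servo_tool --pt "0 0 0 0.5 0 0 -1" --pt "0 0 0 1 0 0 -1" --pt "0 0 0 1.5 0 0 -1" --pt "0 0 0 2 0 0 -1" --pt "0 0 0 2.5 0 0 -1" --pt "0 0 0 3 0 0 -1" --pt "0 0 0 3.3 0 0 -1" --pt "0 0 0 3.3 0 0 -1"

```text
time_s: 20.15
eef_pos: [0.4596, 0.2652, 0.058]
eef_rot: [0.564, 0.426, 0.564, -0.426]
wrist_force: [-6.5, -2.8, 15.2]
opening: 0.329
```

The knob has landed on the mouth at the expected height (15 N). I relax the press, then check before opening.

Emit:
servo_tool --pt "0 0 0 -0.3 0 0 -1" --pt "0 0 0 -0.3 0 0 -1" --pt "0 0 0 -0.3 0 0 -1" --pt "0 0 0 -0.3 0 0 -0.2" --pt "0 0 0 -0.3 0 0 0" --pt "0 0 0 -0.3 0 0 0.3" --pt "0 0 0 -0.3 0 0 0.6" --pt "0 0 0 -0.3 0 0 0.6"

```text
time_s: 21.15
eef_pos: [0.4597, 0.2653, 0.0584]
eef_rot: [0.565, 0.426, 0.564, -0.426]
wrist_force: [-0.3, -0.1, -0.0]
opening: 0.801
```

Run:
```python
from h import *
o=st()
c=cam("wrist");cv2.imwrite("pics/w10.png",c["pixels"])
s=cam("scene");cv2.imwrite("pics/s10c.png",cv2.resize(s["pixels"][110:230,190:330],None,fx=5,fy=5,interpolation=cv2.INTER_CUBIC))
```

```text
t 21.15 p [0.4597 0.2653 0.0584] q [0.3   0.275 1.833 0.    1.033 0.022] F [-0.32 -0.08 -0.05] op 0.801
```

View pics/w10.png

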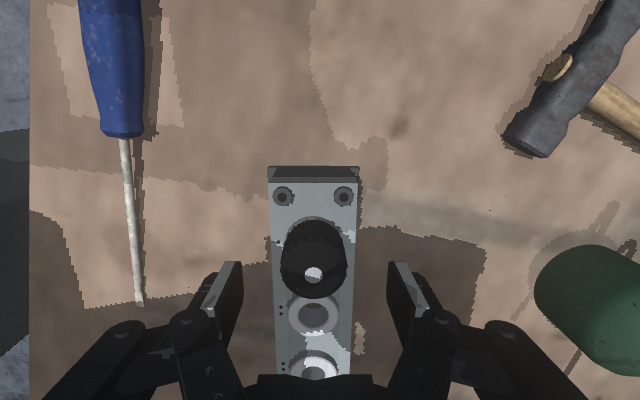

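View pics/s10c.png

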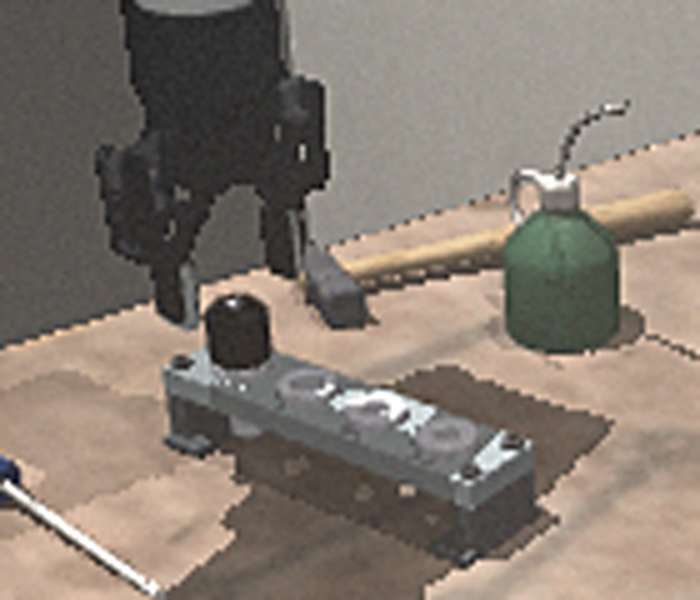

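The pin stands upright and home in ring 1 with the fingers clear of it; its mark is at (313,274) in the wrist view. I retract straight up.

Emit:
servo_tool --pt "0 0 0 0 0 0 1" --pt "0 0 0 -10 0 0 1" --pt "0 0 0 -25 0 0 1" --pt "0 0 0 -45 0 0 1" --pt "0 0 0 -65 0 0 1" --pt "0 0 0 -85 0 0 1" --pt "0 0 0 -100 0 0 1" --pt "0 0 0 -100 0 0 1"

```text
time_s: 22.25
eef_pos: [0.4607, 0.2656, 0.1603]
eef_rot: [0.565, 0.427, 0.564, -0.425]
wrist_force: [-0.1, -0.3, 0.3]
opening: 1.0
```

Run:
```python
from h import *
o=st()
c=cam("wrist");cv2.imwrite("pics/w11c.png",cv2.resize(c["pixels"][120:320,220:420],None,fx=3,fy=3,interpolation=cv2.INTER_CUBIC))
hsv=cv2.cvtColor(c["pixels"],cv2.COLOR_BGR2HSV)
w=(hsv[...,2]>110)&(hsv[...,1]<60)
for b in blobs(c,w,20):
    if 290<b[2][0]<335 and b[0]<150: print(b,"z.084",onz(c,b[2],.084).round(4))
s=cam("scene");cv2.imwrite("pics/s11.png",s["pixels"])
```

```text
t 22.25 p [0.4607 0.2656 0.1603] q [0.3   0.133 1.767 0.    1.237 0.022] F [-0.14 -0.31  0.26] op 1.0
(100, [306, 200, 12, 11], [311.7, 205.2]) z.084 [0.4592 0.2659 0.084 ]
```

View pics/w11c.png

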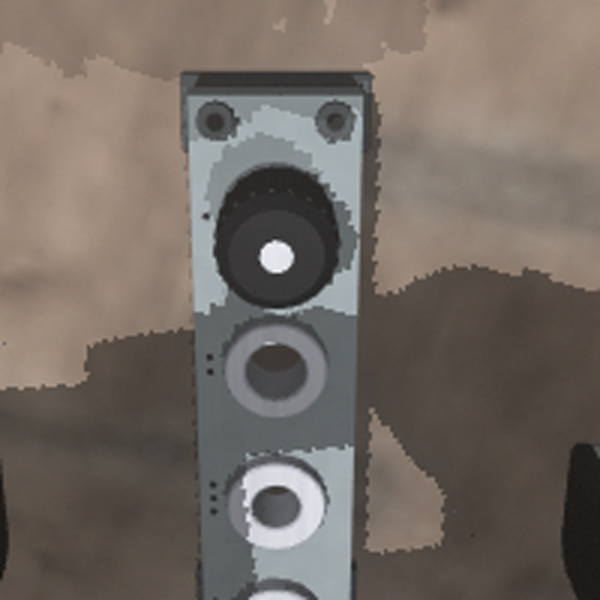

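View pics/s11.png

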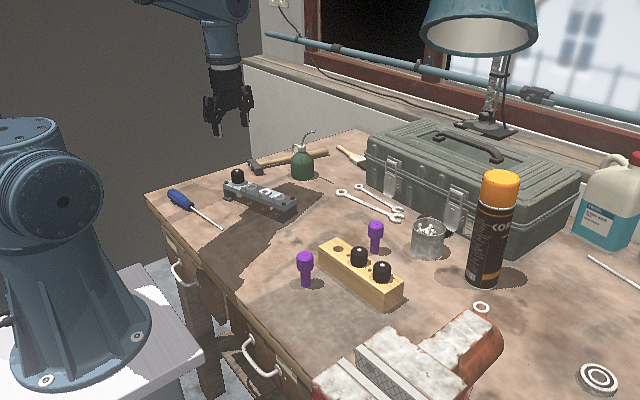

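The pin's mark is at x 0.459, y 0.266, within 0.5 mm of ring 1's centre. The other two pins, the oil can and the tin look undisturbed, and the arm is clear.

```bash
python3 -c "
from bench import ctrl
print(ctrl.hand_in())"
```

```text
the job is handed in; nothing more can be done
None
```

The left-hole pin is the 20 mm one, and I left it standing fully home in ring 1, the smallest ring that takes it. I handed the job in at about 22 s of the allowed 67 s.

- **Gauging:** The pin went about 17 mm into ring 1 with almost no force. Ring 2 stopped it at the mouth at about 6–9 N. It was centred there, and a small sideways search found no way in. I then lifted it clear and put it back into ring 1.
- **Seating:** The knob met ring 1's mouth at the expected height, at about 15 N on the wrist, under the 30 N limit. I eased that off before opening the gripper.
- **Last checks:** The final pictures show the pin upright, its centre mark within about 0.5 mm of ring 1's centre. The other two pins are still in the middle and right holes. The oil can and tin look unmoved by eye; I did not measure them. The arm is about 100 mm clear.

No check failed or disagreed, except that my automatic ring fit in the top camera's picture was too coarse, so I used the wrist camera's measurements instead.

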